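Kick out the leg of a board stand and hold the frame upright

TASK

Get the tilting circuit-board stand ready for its inspection picture: press both keeper flaps at the ends of its hinge pin down until they snap shut, then flip the kickstand leg on the frame's side out and down, past its centre, until it stays down. Then take the frame by its top bar, bring it upright and keep holding it there, since it would tip over by itself; the program finishes while the fingers still hold the top bar, with the frame standing straight, the leg fully out with its foot clear of the plate. Do not let the frame topple over towards the robot, and leave everything else on the bench where it is.

Things in the scene. Friction and masses are not known exactly. Their poses are not given: they have to be found in the camera images.
- stand: Tilting circuit-board stand, bolted down: grey plate 220 (its x) x 310 (its y) x 12 mm. Origin: centre of its underside, on the bench; x points away from the robot at yaw 0 (yaw within +-0.25 rad), y left, z up. A level hinge pin runs along its y at x = -30, z = 35 mm, in bearing blocks at y = +125 and -125 mm. The x, y, z given below are in this frame.
- frame (a joint): Tilt of the board frame about the hinge pin, rad: 0 = upright, positive = leaning away from the robot (to stand +x), negative = towards it. Stops at +-0.45; starts at +0.45. Top-heavy (0.4 to 0.8 kg): falls to either side unless held. 152 mm wide, 178 mm tall, 12 mm square uprights at y = +-70 mm, a circuit board between them that ends 59 mm below the top bar's centre.
- frame_hinge (a point): Middle of the hinge pin's axis, at stand x = -30, y = 0, z = 35 mm.
- top_bar: Round steel bar, 12 mm across, 164 mm long, along the stand's y across the top of the frame; origin at its middle, 172 mm from the hinge axis (straight above it when the frame is upright). Free all round for at least 45 mm below; the place to hold the frame; it is a sleeve that turns freely, so gripping fingers need not tilt with the frame.
- leg (a joint): Kickstand leg, left side of the frame, rad relative to the frame: 0 = stowed, pointing up along the upright; grows as it swings backwards (away from the robot) and down; stop 2.55 = fully out. Sprung over centre, with the frame leaning back, at about 0.9: below it snaps back, above 1.0 it snaps on out (1 to 2 N at the tab). With the frame leaning back the foot lands on the plate near 2.1; see the foot for the rest.
- leg_pivot (a point): The leg's pivot axis (parallel to the hinge pin), in the leg's plane at y = +105 mm, 90 mm from the hinge axis along the frame.
- leg_tab (a point): Middle of the leg's thumb tab: a round steel peg, 10 mm across, sticking out to the left of the leg (free from y = 110 to 159 mm, this point at y = 135 mm), 100 mm from the leg's pivot. It can be pinched from above, fingers before and behind it, and turns between the fingers as it is led round in an arc.
- leg_foot: Rubber ball foot, 14 mm across, at the end of the leg, 118 mm from the pivot; origin at its centre. As the frame is raised the leg springs on to its stop by itself; with the frame upright the foot then clears the plate by 8 mm. It comes to rest on the plate if the frame leans back by 0.12 rad.
- keeper_left (a joint): Hinged steel keeper flap over the left (+y of the stand) end of the hinge pin, rad: 0 = shut (level, detent holds it), 0.8 = open, as at the start. Hinge axis along y at x = -10, z = 44.5 mm; flap 75 mm long towards the robot, 30 mm wide, 5 mm thick, centred on y = +125 mm; its free end rises as it opens. Under 0.2 it snaps shut, else springs open; 2 to 3 N straight down 45 mm from the hinge.
- keeper_right (a joint): Hinged steel keeper flap over the right (-y of the stand) end of the hinge pin, rad: 0 = shut (level, detent holds it), 0.8 = open, as at the start. Hinge axis along y at x = -10, z = 44.5 mm; flap 75 mm long towards the robot, 30 mm wide, 5 mm thick, centred on y = -125 mm; its free end rises as it opens. Under 0.2 it snaps shut, else springs open; 2 to 3 N straight down 45 mm from the hinge.
- keeper_left_tip (a point): Middle of the free end of the left keeper flap, on its upper face; when shut, at stand x = -85, z = 47 mm.
- keeper_right_tip (a point): Middle of the free end of the right keeper flap, on its upper face; when shut, at stand x = -85, z = 47 mm.
- spacer: Bystander, loose, leave alone: small brass cylinder, 14 mm across, 22 mm tall, standing on the front part of the stand's plate.
- flux_jar: Bystander, loose, leave alone: small amber jar, 42 mm across, 34 mm tall, on the bench to the left of the stand.
- screwdriver: Bystander, loose, leave alone: 160 mm screwdriver lying on the bench to the right of the stand.
- solder_spool: Bystander, loose, leave alone: grey spool, 56 mm across, 32 mm tall, lying on the bench to the left of the stand.
- parts_tray: Bystander, loose, leave alone: white open tray 70 x 130 x 22 mm behind the stand.
- cleaner: Bystander, loose, leave alone: white plastic bottle, 48 mm across, 110 mm tall, behind the stand on the right.
- tweezers: Bystander, loose, leave alone: tweezers, 127 mm long, lying on the bench to the right of the stand.

How it is judged:
On the way, in this order (a step that is already met when the one before it is completed fails the run):
1. both keeper flaps are shut and held by their detents (value of joint each of keeper_left, keeper_right below 0.06 rad), for 0.3 s.
2. the leg is flipped down past its centre and stays there, while the frame still leans back (value of joint leg above 1.7 rad and value of joint frame above 0.1 rad), for 0.3 s.
3. the frame is held upright by its top bar, leg fully out (value of joint frame between -0.08 and 0.08 rad and value of joint leg above 2.4 rad and contact force between the fingers and top_bar above 1 N), for 0.2 s.
At the end, for the whole second after the job is handed in: Both keepers shut (under 0.06 rad); frame upright within 0.08 rad and still (under 0.05 rad/s), its top bar in the robot's fingers (contact over 1 N); leg fully out (over 2.4 rad) with its foot touching nothing (under 0.3 N) (all of step 1 and all of step 3 and contact force between leg_foot and anything else below 0.3 N and velocity of joint frame between -0.05 and 0.05 rad/s); the arm keeps its last pose, push and grip.
It fails at once if the frame topples towards the robot (more than 0.25 rad past upright) (value of joint frame below -0.25 rad).
It fails at once if a loose thing on the bench is pushed more than 20 mm (distance of any of spacer, flux_jar, screwdriver, solder_spool, parts_tray, cleaner, tweezers from where it was at the start of the episode above 0.02 m).
It also fails if it takes over 64 s, if anything falls off the work surface, if the arm or the gripper's body presses on something with over 40 N, if the wrist force passes 120 N, or if a joint passes its speed limit or range.

ROBOT

A 6-joint arm with a two-finger parallel gripper is mounted at the origin on the work surface. World frame = base frame: x ahead of the robot, y to its left, z up, the work surface at z = 0. Lengths are in m, angles in rad, forces in N, time in s.
With the tool pointing down it reaches from about 0.225 to 0.875 m from the base axis. Payload 3.4 kg.
Tool frame: the origin (TCP) lies between the finger pads; the fingertips stand 11 mm ahead of it and the grasp point (between the pads) lies 8 mm behind it; z points along the fingers, y is the line along which they close (so a half turn about z gives the same grasp; the last joint's range is limited). The gripper opens to 85 mm and grips with 20 to 120 N. Pads are 22 mm wide; open, the fingers measure 114 mm over their backs; the gripper's body (76 mm by 85 mm) begins 54 mm behind the grasp point. The pads swing forward as they close: fully open they stand 13 mm farther back than shut.
Start: joints at [1.111, 0.276, 1.505, -0, 1.361, -0.121], TCP at [0.191, 0.542, 0.242] pointing down, gripper open.
Joint ranges: [-2.89, 2.89], [-0.75, 2.08], [0.22, 2.7], [-1.18, 4.32], [0.11, 2.71], [-2.7, 2.7]. Speed limits (rad/s): [2.57, 2.57, 3.14, 3.14, 3.14, 3.14].

INTERFACE

Orientations are given as a unit quaternion [w, x, y, z].
In Python, from rig import manip, imaging gives the robot as it stands. The module is installed in compiled form; this text tells all that it offers.
- The arm moves only by the tool jog_arm, never from a script. Its argument "deltas" is one flat list of numbers, 7 for each row, row after row: the turn, a rotation vector about the world's x, y, z in degrees, then the shift along the world's x, y, z in mm, then the opening, from 0 (shut) to 1 (fully open). In form: [ax, ay, az, tx, ty, tz, gripper, ax, ay, az, tx, ty, tz, gripper, ...]. A call has 1 to 20 rows; each row is the pose to reach, as a shift and turn from the pose commanded when the call began; what a row does not reach only later rows make up. A row lasts 1/10 s, in which the tool goes at most 50 mm and 8.59 degrees, less where a joint would pass 70% of its speed; a pose out of reach is approached as far as the arm can. A call with a gripper value outside its range is refused whole. The fingers move at their own pace and stop on an object; "grip_force" is the grip in N (left out, the last holds). Time passes only in rows, so rows that repeat a pose let the fingers close. It gives the time, the measured TCP pose, the force, the opening and the grip force at its end, in the units of the state.
- manip.get_state(): the state, without advancing time (a new reading comes with each control period).
- imaging.get_image(name): name is "side" or "top" or "wrist"; returns the picture (420x560x3 uint8, blue, green, red); there is no depth.
- imaging.calibration(name): a dict with "mtx" (3x3 intrinsics, pixels), "cam_to_world" (4x4, takes a point from camera to world coordinates). Camera axes: x right, y down, z forward; pixel columns grow to the right and rows downward; lengths in m; the calibration is good to about 2 mm. A picture is of the moment at which its call begins: read the wrist's pose just before it. calibration takes no time and is no camera call; for the wrist camera it gives the pose at the moment of the call.
- manip.sign_off(): hands the job in; it is judged then, once.
The state is a dict: "clock": time; "qpos": joint angles; "qd": joint speeds; "effort": joint torques, N m; "position": TCP position; "ee_rot": TCP orientation; "contact_force": force on the tool from outside, world axes, zero at the start; "moment": the same for the moment, N m; "width": finger opening in m; "gripper_force": force on a finger pad.
Only numpy, scipy, OpenCV 4.12 (cv2) and the standard library are available. Lean on these libraries where they do the work, as an engineer would, in place of code of your own. Each camera call takes 0.05 s, during which the arm holds its last target. There are 200 camera calls.

## Working session

There is one attempt and no reset: what is moved stays moved. The work goes in short steps, Python scripts to look and compute and a tool call to move; the robot and the scene stay as the last step left them, time stands still between calls to the robot, and variables do not carry over. Pictures are saved under pics/ and viewed, at most 10 in all, crops included, and the job is handed in when it is done.

Besides the shell and the picture viewer there is one more tool, called after "Call:" as name(argument=value, ...), one argument or row to a line, values as JSON. jog_arm: Moves the arm, as the interface text tells. Its arguments: {"type":"object","properties":{"deltas":{"type":"array"},"grip_force":{"type":"number"}},"required":["deltas"]}

```bash
mkdir -p pics; ls; python3 - <<'E'
from rig import manip, imaging
import cv2, numpy as np
s=manip.get_state(); print(s)
for n in ("side","top"):
    im=imaging.get_image(n); cv2.imwrite(f"pics/{n}0.png",im)
    c=imaging.calibration(n); print(n,np.round(c["mtx"],1).tolist(),np.round(c["cam_to_world"],4).tolist())
E
```

```text
pics
{'clock': 0.0, 'qpos': array([ 1.11100741e+00,  2.76577189e-01,  1.50612852e+00,  1.03371823e-05,
        1.36068788e+00, -1.21004058e-01]), 'qd': array([-8.97466244e-04, -1.40900563e-05, -7.24571979e-04,  5.39794255e-04,
        3.70542894e-04, -7.19687696e-05]), 'effort': array([ 3.00652448e-05, -4.16777444e+01, -2.45806664e+01, -4.26016559e-04,
        1.09870755e-02,  6.91305573e-06]), 'position': array([0.19087502, 0.5418606 , 0.24145168]), 'ee_rot': array([-2.62674893e-04,  1.68584502e-01,  9.85686793e-01, -8.61317424e-04]), 'contact_force': array([-0.05085966, -0.20745067,  0.52700919]), 'moment': array([ 0.01178588,  0.0285484 , -0.0039428 ]), 'gripper_force': 0.0, 'width': 0.08524267988252997}
side [[497.6, 0.0, 280.7], [0.0, 497.6, 206.7], [0.0, 0.0, 1.0]] [[0.7144, -0.4737, 0.5151, 0.01], [-0.6998, -0.483, 0.5264, -0.5568], [-0.0006, -0.7364, -0.6765, 0.904], [0.0, 0.0, 0.0, 1.0]]
top [[429.9, 0.0, 277.8], [0.0, 429.9, 210.1], [0.0, 0.0, 1.0]] [[-0.0038, -0.9863, 0.1647, 0.4351], [-0.9998, 0.0071, 0.0197, 0.0197], [-0.0206, -0.1646, -0.9861, 1.0286], [0.0, 0.0, 0.0, 1.0]]
```

View pics/top0.png

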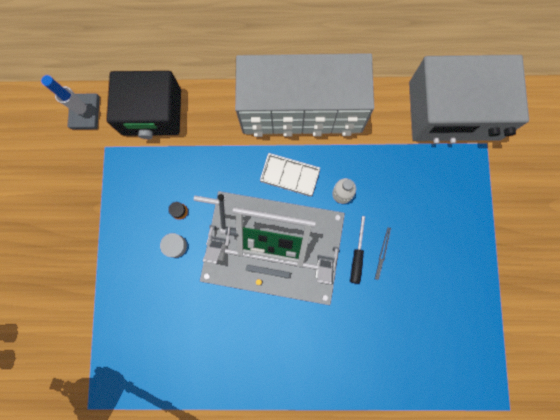

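View pics/side0.png

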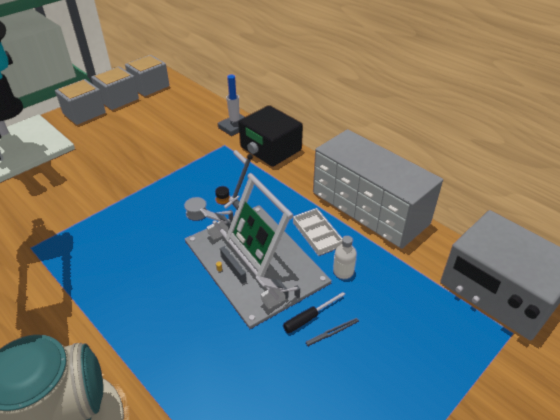

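The top view shows the plate with corners near (218,194), (343,209), (330,302) and (203,285), and the leg with its tab near (210,201). The spacer is at (259,282), and the jar and spool are to its left. I'll zoom in for more exact corners.

```bash
cat > h.py <<'E'
import numpy as np, cv2
from rig import manip, imaging
def ray(c,u,v):
    T=c["cam_to_world"]; d=T[:3,:3]@np.linalg.inv(c["mtx"])@[u,v,1]; return T[:3,3],d
def onz(c,u,v,z):
    o,d=ray(c,u,v); return o+d*(z-o[2])/d[2]
def proj(c,P):
    T=np.linalg.inv(c["cam_to_world"]); p=c["mtx"]@(T[:3,:3]@P+T[:3,3]); return p[:2]/p[2]
E
python3 - <<'E'
from h import *
im=cv2.imread("pics/top0.png")[175:315,185:365]
cv2.imwrite("pics/top0c.png",cv2.resize(im,None,fx=4.2,fy=4.2,interpolation=cv2.INTER_CUBIC))
c=imaging.calibration("top")
for u,v in [(218,194),(343,209),(330,302),(203,285)]: print(np.round(onz(c,u,v,.012),4))
E
```

```text
[0.6454 0.1846 0.012 ]
[ 0.6064 -0.116   0.012 ]
[ 0.3888 -0.0798  0.012 ]
[0.4285 0.2156 0.012 ]
```

View pics/top0c.png

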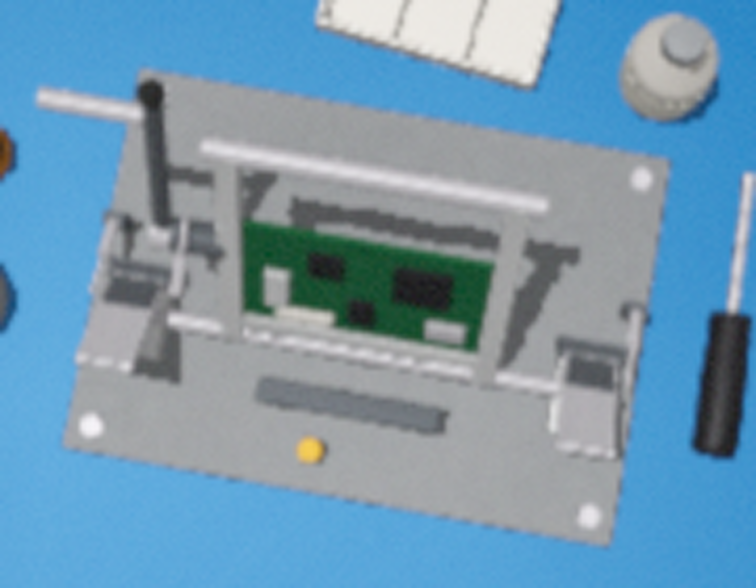

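The crop shows the plate corners at (140,70), (668,160), (608,543) and (63,447). Both flaps are open. The top bar runs from (203,148) to (547,205), and the tab from (40,97) to (140,112).

```bash
cat >> h.py <<'E'
def rz(a): return np.array([[np.cos(a),-np.sin(a),0],[np.sin(a),np.cos(a),0],[0,0,1]])
E
python3 - <<'E'
from h import *
c=imaging.calibration("top"); cs=imaging.calibration("side")
px=np.array([(140,70),(668,160),(608,543),(63,447)])/4.2+[185,175]
W=np.array([onz(c,*p,.012) for p in px])
L=np.array([(.11,.155),(.11,-.155),(-.11,-.155),(-.11,.155)])
m=W[:,:2].mean(0); Q=W[:,:2]-m
a=np.arctan2((L[:,0]*Q[:,1]-L[:,1]*Q[:,0]).sum(),(L*Q).sum())
o=np.r_[m,0]; print("pose",m,a,"res",np.round((Q-(rz(a)@np.c_[L,L[:,0]*0].T).T[:,:2])*1e3,1).tolist())
s,k=np.sin,np.cos
def S(x,y,z): return o+rz(a)@np.array([x,y,z])
def F(r,t,y): return S(-.03+r*s(t),y,.035+r*k(t))
t=.45
pts={"barL":F(.172,t,.082),"barR":F(.172,t,-.082),
"tabIn":F(.19,t,.110),"tabOut":F(.19,t,.159),"tab":F(.19,t,.135),"foot":F(.208,t,.105),
"ktipL":S(-.01-.075*k(.8)+.0025*s(.8)*-1,.125,.0445+.075*s(.8)+.0025*k(.8)),
"ktipR":S(-.01-.075*k(.8)+.0025*s(.8)*-1,-.125,.0445+.075*s(.8)+.0025*k(.8)),
"k45L":S(-.055,.125,.047),"k45R":S(-.055,-.125,.047),
"bar0":S(-.03,0,.207),"hinge":S(-.03,0,.035)}
for n,p in pts.items(): print(n,np.round(p*1e3),np.round((proj(c,p)-[185,175])*4.2),np.round(proj(cs,p)))
E
```

```text
pose [0.51700388 0.05236972] -0.17804956310553233 res [[-1.6, -1.5], [-1.4, 1.5], [2.3, 1.6], [0.6, -1.5]]
barL [576. 125. 190.] [202. 148.] [249. 175.]
barR [547. -36. 190.] [545. 207.] [290. 217.]
tabIn [588. 151. 206.] [142. 116.] [245. 162.]
tabOut [597. 200. 206.] [39. 98.] [234. 152.]
tab [593. 176. 206.] [ 89. 107.] [239. 157.]
foot [595. 145. 222.] [150.  94.] [249. 157.]
ktipL [476. 187. 100.] [101. 369.] [202. 212.]
ktipR [432. -59. 100.] [584. 455.] [258. 281.]
k45L [485. 185.  47.] [122. 357.] [207. 226.]
k45R [441. -61.  47.] [578. 437.] [263. 295.]
bar0 [487.  58. 207.] [343. 332.] [238. 202.]
hinge [487.  58.  35.] [357. 352.] [243. 257.]
```

The projected model matches the image: stand at (517, 52.4) mm with yaw -0.178. I'm moving above the left keeper with the fingers shut and their closing axis along stand x.

Call:
jog_arm(
  deltas=[0,0,-80.8,294,-357,-62,0,0,0,-80.8,294,-357,-62,0,0,0,-80.8,294,-357,-62,0,0,0,-80.8,294,-357,-62,0,0,0,-80.8,294,-357,-62,0,0,0,-80.8,294,-357,-62,0,0,0,-80.8,294,-357,-62,0,0,0,-80.8,294,-357,-62,0,0,0,-80.8,294,-357,-62,0,0,0,-80.8,294,-357,-62,0,0,0,-80.8,294,-357,-62,0,0,0,-80.8,294,-357,-62,0,0,0,-80.8,294,-357,-62,0,0,0,-80.8,294,-357,-62,0,0,0,-80.8,294,-357,-62,0,0,0,-80.8,294,-357,-62,0],
)

```text
clock: 1.7
position: [0.4847, 0.186, 0.1806]
ee_rot: [0.0, 0.767, 0.642, 0.0]
contact_force: [-0.2, 0.3, 0.3]
width: 0.0001
gripper_force: 0.0
```

Call:
jog_arm(
  deltas=[0,0,0,0,0,-40,0,0,0,0,0,0,-66,0,0,0,0,0,0,-76,0,0,0,0,0,0,-86,0,0,0,0,0,0,-96,0,0,0,0,0,0,-104,0,0,0,0,0,0,-110,0,0,0,0,0,0,-115,0,0,0,0,0,0,-119,0,0,0,0,0,0,-122,0,0,0,0,0,0,-123,0,0,0,0,0,0,-124,0,0,0,0,0,0,-124,0],
)

```text
clock: 3.0
position: [0.4852, 0.1854, 0.0578]
ee_rot: [0.0, 0.767, 0.641, 0.0]
contact_force: [-2.7, -0.8, 9.6]
width: -0.0001
gripper_force: 4.8
```

Call:
jog_arm(
  deltas=[0,0,0,0,0,40,0,0,0,0,0,0,80,0,0,0,0,0,0,120,0,0,0,0,-44,-246,120,0,0,0,0,-44,-246,120,0,0,0,0,-44,-246,120,0,0,0,0,-44,-246,120,0,0,0,0,-44,-246,120,0,0,0,0,-44,-246,120,0,0,0,0,-44,-246,120,0,0,0,0,-44,-246,120,0],
)

```text
clock: 4.1
position: [0.4412, -0.0598, 0.1764]
ee_rot: [-0.0, 0.767, 0.642, 0.0]
contact_force: [0.6, 1.1, -0.3]
width: 0.0
gripper_force: 0.0
```

Call:
jog_arm(
  deltas=[0,0,0,0,0,-40,0,0,0,0,0,0,-62,0,0,0,0,0,0,-72,0,0,0,0,0,0,-82,0,0,0,0,0,0,-92,0,0,0,0,0,0,-100,0,0,0,0,0,0,-106,0,0,0,0,0,0,-111,0,0,0,0,0,0,-115,0,0,0,0,0,0,-118,0,0,0,0,0,0,-119,0,0,0,0,0,0,-120,0,0,0,0,0,0,-120,0],
)

```text
clock: 5.4
position: [0.4412, -0.0608, 0.0577]
ee_rot: [0.0, 0.767, 0.641, 0.0]
contact_force: [-2.0, 0.6, 12.3]
width: -0.0001
gripper_force: 6.1
```

Call:
jog_arm(
  deltas=[0,0,0,0,0,45,0,0,0,0,0,0,90,0,0,0,0,0,0,135,0,0,0,0,0,0,180,0,0,0,0,0,0,217,0,0,0,0,153,244,217,0.5,0,0,0,153,244,217,0.5,0,0,0,153,244,217,0.5,0,0,0,153,244,217,0.5,0,0,0,153,244,217,0.5,0,0,0,153,244,217,0.5,0,0,0,153,244,217,0.5,0,0,0,153,244,217,0.5,0,0,0,153,244,217,0.5],
)

```text
clock: 6.8
position: [0.5934, 0.1824, 0.2733]
ee_rot: [0.0, 0.767, 0.641, -0.001]
contact_force: [-0.3, 0.4, 0.0]
width: 0.0426
gripper_force: 0.0
```

```bash
python3 - <<'E'
from h import *
print(manip.get_state()["position"])
t=imaging.get_image("top")[160:320,180:360]; w=imaging.get_image("wrist")
t=cv2.resize(t,(472,420),interpolation=cv2.INTER_CUBIC)
cv2.imwrite("pics/a.png",cv2.resize(np.hstack([t,w]),(800,326)))
E
```

```text
[0.59344437 0.18235026 0.27325752]
```

View pics/a.png

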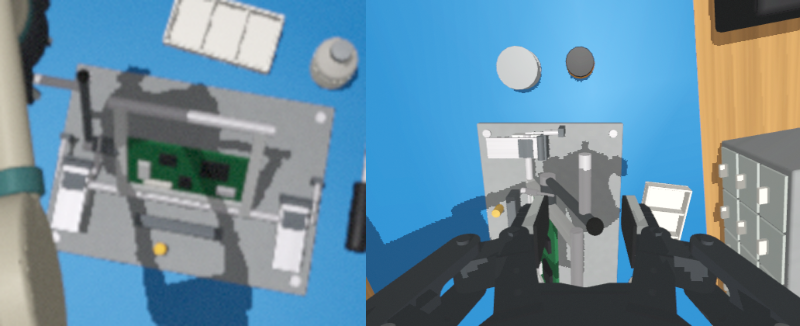

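The wrist view has the tab, which runs up from the foot at (595,226) to about (585,155), centred between the fingers. In the top view both flaps now lie long and flat, so they are shut. I'll descend and pinch.

Call:
jog_arm(
  deltas=[0,0,0,0,0,-30,0.5,0,0,0,0,0,-55,0.5,0,0,0,0,0,-75,0.5,0,0,0,0,0,-75,0.5,0,0,0,0,0,-75,0,0,0,0,0,0,-75,0,0,0,0,0,0,-75,0,0,0,0,0,0,-75,0,0,0,0,0,0,-75,0,0,0,0,0,0,-75,0],
  grip_force=25,
)

```text
clock: 7.9
position: [0.5953, 0.1832, 0.1997]
ee_rot: [0.001, 0.767, 0.641, 0.001]
contact_force: [0.7, -0.9, 5.6]
width: 0.0088
gripper_force: 25.2
```

```bash
python3 - <<'E'
from h import *
a=-.178;prev=None
for th in np.arange(0,1.51,.1):
    A=.45+th; x=9.1+100*np.sin(A); z=116+100*np.cos(A)
    d=rz(a)@np.array([x-52.6,0,z-206]); print(round(th,2),np.round(d,0))
E
```

```text
0.0 [-0.  0.  0.]
0.1 [ 9. -2. -5.]
0.2 [ 17.  -3. -10.]
0.3 [ 24.  -4. -17.]
0.4 [ 31.  -6. -24.]
0.5 [ 37.  -7. -32.]
0.6 [ 43.  -8. -40.]
0.7 [ 47.  -8. -49.]
0.8 [ 51.  -9. -58.]
0.9 [ 53. -10. -68.]
1.0 [ 55. -10. -78.]
1.1 [ 56. -10. -88.]
1.2 [ 55. -10. -98.]
1.3 [  54.  -10. -108.]
1.4 [  52.   -9. -118.]
1.5 [  49.   -9. -127.]
```

Call:
jog_arm(
  deltas=[0,0,0,9,-2,-5,0,0,0,0,17,-3,-10,0,0,0,0,24,-4,-17,0,0,0,0,31,-6,-24,0,0,0,0,37,-7,-32,0,0,0,0,43,-8,-40,0,0,0,0,47,-8,-49,0],
)

```text
clock: 8.6
position: [0.6408, 0.1749, 0.1477]
ee_rot: [-0.0, 0.767, 0.641, -0.001]
contact_force: [-1.4, -1.5, 2.1]
width: 0.0088
gripper_force: 26.5
```

Call:
jog_arm(
  deltas=[0,0,0,4,-1,-9,0,0,0,0,6,-2,-19,0,0,0,0,8,-2,-29,0,0,0,0,9,-2,-39,0,0,0,0,8,-2,-49,0,0,0,0,7,-2,-59,0,0,0,0,5,-1,-69,0,0,0,0,5,-1,-69,0],
)

```text
clock: 9.4
position: [0.6459, 0.1739, 0.0786]
ee_rot: [0.0, 0.767, 0.641, -0.001]
contact_force: [-1.5, -1.6, -1.0]
width: 0.0087
gripper_force: 28.1
```

Call:
jog_arm(
  deltas=[0,0,0,0,0,0,0.5,0,0,0,0,0,0,0.5,0,0,0,0,0,0,0.5,0,0,0,0,0,0,0.5,0,0,0,0,0,0,0.5,0,0,0,0,0,0,0.5],
)

```text
clock: 10.0
position: [0.6463, 0.1744, 0.0806]
ee_rot: [0.0, 0.767, 0.641, 0.0]
contact_force: [-0.7, -0.8, 0.3]
width: 0.0424
gripper_force: 0.0
```

Call:
jog_arm(
  deltas=[0,0,0,0,0,40,0.5,0,0,0,0,0,80,0.5,0,0,0,0,0,120,0.5,0,0,0,0,0,160,0.5,0,0,0,-85,-130,180,0.5,0,0,0,-85,-130,180,0.5,0,0,0,-85,-130,180,0.5,0,0,0,-85,-130,180,0.5,0,0,0,-85,-130,180,0.5,0,0,0,-85,-130,180,0.5,0,0,0,-85,-130,180,0.5],
)

```text
clock: 11.1
position: [0.5619, 0.0454, 0.2599]
ee_rot: [-0.0, 0.767, 0.642, 0.0]
contact_force: [0.7, 0.8, -0.2]
width: 0.0427
gripper_force: 0.0
```

```bash
python3 - <<'E'
from h import *
print(manip.get_state()["position"])
t=imaging.get_image("side")[130:330,160:360]; w=imaging.get_image("wrist")
t=cv2.resize(t,(420,420),interpolation=cv2.INTER_CUBIC)
cv2.imwrite("pics/b.png",cv2.resize(np.hstack([t,w]),(800,343)))
E
```

```text
[0.56187142 0.04543504 0.25990065]
```

View pics/b.png

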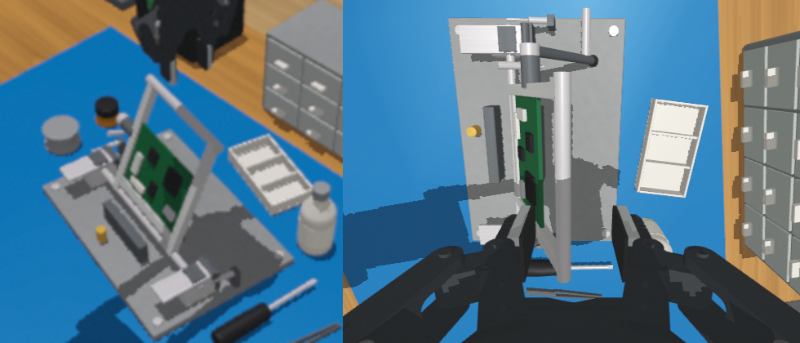

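The leg is down behind the frame, with its foot at about (594,61) and the tab above it. Both flaps are flat, and the bar at x≈563 lies between the fingers. I'll descend and grip.

Call:
jog_arm(
  deltas=[0,0,0,0,0,-35,0.5,0,0,0,0,0,-60,0.5,0,0,0,0,0,-78,0.5,0,0,0,0,0,-78,0.5,0,0,0,0,0,-78,0,0,0,0,0,0,-78,0,0,0,0,0,0,-78,0,0,0,0,0,0,-78,0,0,0,0,0,0,-78,0,0,0,0,0,0,-78,0],
  grip_force=40,
)

```text
clock: 12.2
position: [0.5556, 0.0459, 0.1824]
ee_rot: [-0.005, 0.767, 0.641, -0.004]
contact_force: [-10.9, 2.7, 1.7]
width: 0.0107
gripper_force: 38.9
```

```bash
python3 - <<'E'
from h import *
for t in [.4,.35,.3,.25,.2,.15,.1,.05,0]:
    print(t,np.round(rz(-.178)@np.array([172*(np.sin(t)-np.sin(.45)),0,172*(np.cos(t)-np.cos(.45))]),0))
E
```

```text
0.4 [-8.  1.  4.]
0.35 [-16.   3.   7.]
0.3 [-24.   4.   9.]
0.25 [-32.   6.  12.]
0.2 [-40.   7.  14.]
0.15 [-48.   9.  15.]
0.1 [-57.  10.  16.]
0.05 [-65.  12.  17.]
0 [-74.  13.  17.]
```

Call:
jog_arm(
  deltas=[0,0,0,-4,0,2,0,0,0,0,-8,1,4,0,0,0,0,-12,2,5,0,0,0,0,-16,3,7,0,0,0,0,-20,3,8,0,0,0,0,-24,4,9,0,0,0,0,-28,5,11,0,0,0,0,-32,6,12,0,0,0,0,-36,6,13,0,0,0,0,-40,7,14,0,0,0,0,-44,8,15,0,0,0,0,-48,9,15,0,0,0,0,-52,9,16,0,0,0,0,-57,10,16,0,0,0,0,-61,11,17,0,0,0,0,-65,12,17,0,0,0,0,-69,12,17,0,0,0,0,-72,13,17,0,0,0,0,-74,13,17,0,0,0,0,-74,13,17,0],
)

```text
clock: 14.2
position: [0.4865, 0.0583, 0.1975]
ee_rot: [-0.001, 0.767, 0.641, 0.0]
contact_force: [1.0, 6.3, -26.9]
width: 0.0106
gripper_force: 38.8
```

```bash
python3 - <<'E'
from h import *
s=manip.get_state();print(s["position"],s["contact_force"])
a=imaging.get_image("side")[130:330,160:360]; t=imaging.get_image("top")[175:315,185:365]
cv2.imwrite("pics/c_side.png",a);cv2.imwrite("pics/c_top.png",t)
a=cv2.resize(a,(400,400),interpolation=cv2.INTER_CUBIC);t=cv2.resize(t,(400,311),interpolation=cv2.INTER_CUBIC)
o=np.zeros((400,800,3),np.uint8);o[:,:400]=a;o[:311,400:]=t
cv2.imwrite("pics/c.png",o)
c=imaging.calibration("top");cs=imaging.calibration("side")
S=lambda x,y,z:np.array([.517,.0524,0])+rz(-.178)@np.array([x,y,z])/1e3
for b in (-.05,0,.05):
  for y in (82,-82):
    P=S(-30+172*np.sin(b),y,35+172*np.cos(b))
    print(b,y,"side",np.round((proj(cs,P)-[160,130])*2),"top",np.round((proj(c,P)-[185,175])*2.222+[400,0]))
  A=b+2.55;P=S(-30+90*np.sin(b)+118*np.sin(A),105,35+90*np.cos(b)+118*np.cos(A))
  print("foot","side",np.round((proj(cs,P)-[160,130])*2),"top",np.round((proj(c,P)-[185,175])*2.222+[400,0]))
E
```

```text
[0.48654661 0.05834674 0.19750389] [  0.98069672   6.26696333 -26.85699319]
-0.05 82 side [112. 106.] top [486. 169.]
-0.05 -82 side [192. 193.] top [674. 202.]
foot side [168. 183.] top [503. 107.]
0 82 side [119. 103.] top [488. 159.]
0 -82 side [199. 190.] top [676. 192.]
foot side [168. 185.] top [503. 108.]
0.05 82 side [126. 100.] top [490. 149.]
0.05 -82 side [206. 187.] top [677. 182.]
foot side [167. 187.] top [503. 109.]
```

View pics/c.png

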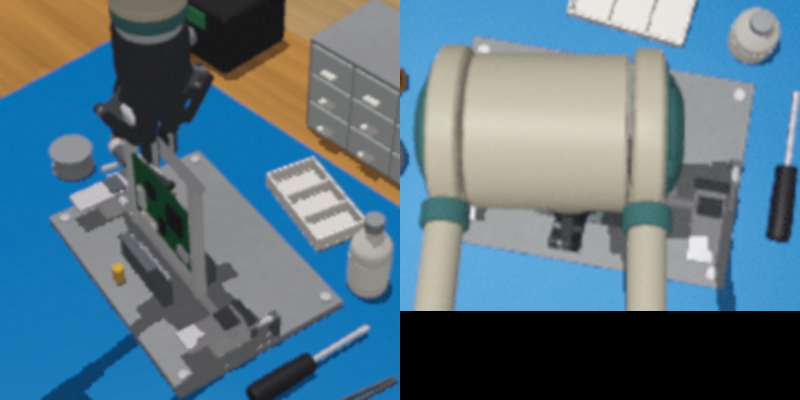

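The frame looks upright, but the grip is pulling up about 27 N. I'll ease down and take a closer look from the wrist and side cameras.

Call:
jog_arm(
  deltas=[0,0,0,0,0,-1.5,0,0,0,0,0,0,-3,0,0,0,0,0,0,-3,0,0,0,0,0,0,-3,0],
)

```text
clock: 14.7
position: [0.4889, 0.0579, 0.1973]
ee_rot: [0.001, 0.767, 0.641, 0.002]
contact_force: [0.6, 5.4, -13.6]
width: 0.0109
gripper_force: 40.0
```

```bash
python3 - <<'E'
from h import *
s=manip.get_state();print(s["position"],s["contact_force"],s["gripper_force"])
a=imaging.get_image("side")[190:275,190:290]; w=imaging.get_image("wrist")
a=cv2.resize(a,(494,420),interpolation=cv2.INTER_CUBIC)
k=800/1054
cv2.imwrite("pics/d.png",cv2.resize(np.hstack([a,w]),(800,round(420*k))))
cs=imaging.calibration("side");cw=imaging.calibration("wrist")
S=lambda x,y,z:np.array([.517,.0524,0])+rz(-.178)@np.array([x,y,z])/1e3
for b in (-.05,0,.05):
  def q(n,P): print(b,n,"side",np.round((proj(cs,P)-[190,190])*4.94*k),"wrist",np.round((proj(cw,P)+[494,0])*k))
  for y in (82,-82): q("bar%d"%y,S(-30+172*np.sin(b),y,35+172*np.cos(b)))
  for L in (2.2,2.55):
    A=b+L
    for n,r,y in (("foot",118,105),("tabout",100,159)): q(n+str(L),S(-30+90*np.sin(b)+r*np.sin(A),y,35+90*np.cos(b)+r*np.cos(A)))
E
```

```text
[0.48892798 0.05791357 0.19731003] [  0.57512988   5.38009593 -13.63889185] 40.02072036266327
-0.05 bar82 side [ 97. -27.] wrist [567.  57.]
-0.05 bar-82 side [247. 138.] wrist [573. 338.]
-0.05 foot2.2 side [236.  68.] wrist [684.  46.]
-0.05 tabout2.2 side [174.  22.] wrist [678. -23.]
-0.05 foot2.55 side [202. 117.] wrist [648.  49.]
-0.05 tabout2.55 side [146.  63.] wrist [644. -12.]
0 bar82 side [110. -32.] wrist [586.  57.]
0 bar-82 side [260. 131.] wrist [587. 338.]
0 foot2.2 side [238.  73.] wrist [684.  46.]
0 tabout2.2 side [177.  25.] wrist [678. -21.]
0 foot2.55 side [202. 121.] wrist [647.  50.]
0 tabout2.55 side [147.  65.] wrist [644. -11.]
0.05 bar82 side [123. -37.] wrist [606.  57.]
0.05 bar-82 side [274. 125.] wrist [601. 338.]
0.05 foot2.2 side [239.  78.] wrist [683.  47.]
0.05 tabout2.2 side [179.  29.] wrist [678. -19.]
0.05 foot2.55 side [201. 125.] wrist [646.  50.]
0.05 tabout2.55 side [148.  68.] wrist [644. -10.]
```

View pics/d.png

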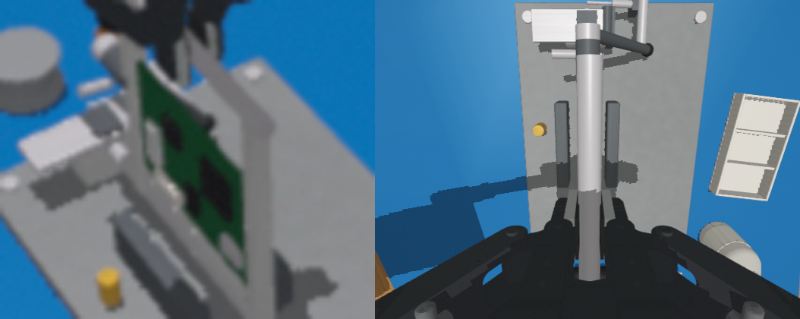

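The wrist view has the foot at (648,50), which matches leg = 2.55. The bar at x≈588 matches a tilt of about 0. I'll relax the pull a little more, settle, and hand in.

Call:
jog_arm(
  deltas=[0,0,0,0,0,-1,0,0,0,0,0,0,-2,0,0,0,0,0,0,-2,0,0,0,0,0,0,-2,0,0,0,0,0,0,-2,0,0,0,0,0,0,-2,0,0,0,0,0,0,-2,0,0,0,0,0,0,-2,0],
)

```text
clock: 15.6
position: [0.4903, 0.0577, 0.1972]
ee_rot: [0.002, 0.767, 0.641, 0.004]
contact_force: [1.2, 5.4, -3.0]
width: 0.0107
gripper_force: 41.0
```

```bash
python3 - <<'E'
from rig import manip
s=manip.get_state();print(s["position"],s["contact_force"],s["gripper_force"],s["width"])
if abs(s["position"][0]-.488)<.006 and s["gripper_force"]>20: print(manip.sign_off())
E
```

```text
[0.49025658 0.05772135 0.19716926] [ 1.17033761  5.43491826 -2.95603796] 41.01907253265381 0.010670560214632004
the job is handed in; nothing more can be done
None
```

The job is handed in at about 15.6 s: by the camera views and force readings, both keepers are shut, the leg is fully out with its foot clear, and the gripper holds the frame upright by its top bar at 41 N; no verdict was returned.

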